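# Move the cement jar along the indexed rail to the last jack

## Robot

A 7-joint arm with a two-finger parallel gripper is mounted at the origin on the work surface. World frame = base frame: x ahead of the robot, y to its left, z up, the work surface at z = 0. Lengths are in m, angles in rad, forces in N, time in s.
With the tool pointing down it reaches from about 0.425 to 0.875 m from the base axis. Payload 4.7 kg.
Tool frame: the origin (TCP) lies midway between the tips of the shut fingers; the grasp point (between the pads) lies 19 mm behind it; z points along the fingers, y is the line along which they close (so a half turn about z gives the same grasp; the last joint's range is limited). The gripper opens to 87 mm and grips with 3 to 60 N. Pads are 19 mm wide; open, the fingers measure 117 mm over their backs; the gripper's body (75 mm by 190 mm) begins 51 mm behind the grasp point.
Start: joints at [0.014, 0.321, -0.07, 1.45, 0.023, 1.371, -0.057], TCP at [0.65, -0, 0.223] pointing down, gripper open.
Joint ranges: [-2.86, 2.86], [-0.3, 2.09], [-1.38, 1.24], [0.06, 2.45], [-1.56, 4.7], [0.09, 2.05], [-2.69, 2.69]. Speed limits (rad/s): [2.57, 2.57, 3.14, 3.14, 3.14, 3.14, 3.14].

## Interface

Orientations are given as a rotation vector (axis times angle).
In Python, from bench import ctrl gives the robot as it stands.
- The arm moves only by the tool jog_arm, called after "Request:" as name(argument=value, ...), one argument or row to a line, values as JSON. Schema: {"type":"object","properties":{"deltas":{"type":"array","items":{"type":"object","properties":{"tx":{"type":"number"},"ty":{"type":"number"},"tz":{"type":"number"},"twist":{"type":"number"},"finger_gap":{"type":"number"}},"additionalProperties":false,"required":["finger_gap"]},"minItems":1,"maxItems":20},"force":{"type":"number"},"only":{"type":"string"},"quiet":{"type":"boolean"},"lines":{"type":"string"}},"required":["deltas"],"additionalProperties":false}. deltas is a list of rows, 1 to 20 of them, each an object with the fields tx, ty, tz (the shift in m), twist (a turn about the tool's z in rad), finger_gap (the opening from 0.0 (shut) to 1.0 (fully open)); a field left out counts as zero (the opening has to be given); each row is the pose to reach, as a shift and turn from the pose commanded when the call began, along the tool's axes at that moment; what a row does not reach only later rows make up. A row lasts 1/10 s, in which the tool goes at most 0.05 m and 0.15 rad, less where a joint would pass 70% of its speed; a pose out of reach is approached as far as the arm can. The fingers move at their own pace and stop on an object; force is the grip in N (left out, the last holds). Time passes only in rows, so rows that do not move let the fingers close. The tool returns the time, the measured TCP pose, the force, the opening and the grip force at its end. only (a regular expression) keeps the lines of the reply that match it, lines (a string "A,B") keeps lines A to B, and quiet returns only ok. Input that does not fit is refused with a message, and nothing moves.
- ctrl.get_state(): the state, without advancing time (a new reading comes with each control period).
- ctrl.get_image(name): name is "scene" or "side" or "wrist"; returns the picture (420x560x3 uint8, red, green, blue); there is no depth.
- ctrl.camera_model(name): a dict with "vertical_fov" (degrees; the focal length in pixels is half the picture's height over the tangent of half this angle, whatever the lens; pixels are square), "cx", "cy" (the principal point, pixels), "rvec" (rotation vector, rad) and "tvec" (3), from world to camera coordinates, as OpenCV has them; the wrist camera has in their place "hand_eye" (4x4, takes a point from camera to tool coordinates, whose origin is the TCP and whose axes are the flange's). Camera axes: x right, y down, z forward; pixel columns grow to the right and rows downward; lengths in m; the calibration is good to about 2 mm. A picture is of the moment at which its call begins: read the wrist's pose just before it. camera_model takes no time and is no camera call.
- ctrl.close_job(): hands the job in; it is judged then, once.
The state is a dict: "time": time; "joint_positions": joint angles; "qd": joint speeds; "joint_torque": joint torques, N m; "position": TCP position; "tool_rot": TCP orientation; "ft_force": force on the tool from outside, world axes, zero at the start; "torque": the same for the moment, N m; "grip_width": opening from 0.0 (shut) to 1.0 (fully open); "grip_force": force on a finger pad.
Only numpy, scipy, OpenCV 4.12 (cv2) and the standard library are available. Lean on these libraries where they do the work, as an engineer would, in place of code of your own. Each camera call takes 0.05 s, during which the arm holds its last target. There are 200 camera calls.

## Task

Set the jar of cement upright on the tray of the carrier on the rail, without dropping it, and let go of it. Then pull up the carrier's plunger knob, slide the carrier with its jar one hole along the rail towards the last jack (the pedestal with the upturned shoe last) and let the pin down fully home in that hole. Finish still holding the knob with the pin home: do not let go of it, and leave everything else on the bench as it is.

Things in the scene. Friction and masses are not known exactly. Their poses are not given: they have to be found in the camera images.
- jar: the jar of cement: squat round cream plastic jar, body 60 mm across up to 74 mm above its base, screw cap 51 mm across, 98 mm tall in all, about 0.25 to 0.5 kg. Origin: centre of its underside, z up when it stands
- rail: fixed perforated square aluminium tube, 30 x 30 mm, 350 mm long, its top face 60 mm above the bench, on two dark bolted feet (90 x 50 mm, clamps 66 mm high). Origin: on the bench under the middle of the tube; its y axis runs along the tube, its -x axis points to the robot's side. Five 13 mm holes in the top face, 50 mm apart, at y = -100, -50, 0, 50, 100 mm
- carrier (a joint): position (m) of the grey carrier, a square sleeve 80 mm long and 40 mm wide that slides on the tube; 0 = plunger over the middle hole, where it starts locked, + towards the rail's +y; the holes are at -0.10, -0.05, 0, 0.05, 0.10, with about 1.5 mm play either way when locked. Slides with about 3 N of friction and stays where it is left; its stops are at 0.108 either way
- tray (a point): the carrier's grey square jar tray, carried on a bracket on the robot's side of the tube. Origin: centre of the flat tray floor (top surface), 69 mm above the bench and 110 mm from the plunger's axis along the rail's -x; axes parallel to the rail's, so it moves with the carrier. Clear floor 96 x 96 mm, with a lip 6 mm high around it
- plunger (a joint): lift (m) of the spring plunger's pin: 0 = fully home, its nose 10 mm below the tube's top face; at 0.011 and more it is clear of the hole and the carrier is free to slide; stop at 0.014. The spring pushes it down with 8 N at 0, rising to 12 N at 0.014; let down between holes the round-nosed 10 mm pin rides on the tube and drops in at the next hole
- knob: the plunger's black round pull knob, 29 mm across and 26 mm high, upright axis, on top of the carrier over the tube. Origin: centre of the knob, 103 mm above the bench when the pin is home; it moves with carrier and pin. Under it a steel barrel 19 mm across reaches 88 mm above the bench, on the carrier's flat top (69 mm)
- jack: fixed last jack: a pedestal on a round dark base 120 mm across with a blue shoe last upside down on it (sole up, 250 mm above the bench), standing off one end of the rail or the other. Origin: centre of the base's underside
- bin: fixed grey open bin of insoles, 300 x 140 x 80 mm, standing off the rail's other end. Origin: centre of its underside
- bottle: tall translucent drinks bottle with a red cap, 62 mm across, 205 mm tall, standing on the bench; not the cement jar. Origin at its underside
- last_a: loose blue plastic shoe last on its sole, 250 x 80 x 98 mm, beyond the rail. Origin at its underside
- last_b: second loose blue shoe last like the first, beyond the rail. Origin at its underside
- hammer: small hammer lying off one end of the rail, pointing away from the robot, 210 mm long. Origin at its underside
- brush: glue brush lying off the other end of the rail, 170 mm long. Origin at its underside
- tackcup: small steel cup of tacks, 64 mm across, 55 mm tall, beyond the rail. Origin at its underside

How it is judged:
On the way, in this order (a step that is already met when the one before it is completed fails the run):
1. the jar stands upright on the tray, let go, with the carrier still locked in its first hole (horizontal distance between jar and tray below 0.028 m and z of jar in the frame of tray between -0.006 and 0.006 m and angle between jar's own z axis and vertical below 0.08 rad and value of joint carrier between -0.004 and 0.004 m and contact force between the fingers and jar below 0.2 N and value of joint plunger below 0.004 m and linear speed of jar below 0.03 m/s), for 0.2 s.
2. the plunger is pulled out by its knob, the jar on the tray (horizontal distance between jar and tray below 0.028 m and z of jar in the frame of tray between -0.006 and 0.006 m and angle between jar's own z axis and vertical below 0.08 rad and value of joint plunger above 0.0085 m and contact force between the fingers and knob above 2 N), for 0.1 s.
3. the carrier with the jar is at the next hole towards the last jack, the pin fully home and the knob held (horizontal distance between jar and tray below 0.028 m and z of jar in the frame of tray between -0.006 and 0.006 m and angle between jar's own z axis and vertical below 0.08 rad and ((y of jack in the frame of rail above 0 m and value of joint carrier between 0.046 and 0.054 m) or (y of jack in the frame of rail below 0 m and value of joint carrier between -0.054 and -0.046 m)) and value of joint plunger below 0.002 m and contact force between the fingers and knob above 4 N), for 0.2 s.
At the end, for the whole second after the job is handed in: The carrier's pin is fully home (within 2 mm) in the hole next to its first one on the last jack's side (carrier within 4 mm of 50 mm), the fingers still hold the knob (over 4 N), and the jar stands upright (within 0.08 rad) on the tray floor inside its lip, at rest and not touched by the fingers (all of step 3 and contact force between the fingers and jar below 0.2 N and linear speed of jar below 0.03 m/s); the arm keeps its last pose, push and grip.
It fails at once if the jar is tipped over (angle between jar's own z axis and vertical above 0.5 rad).
It fails at once if the jar is dropped (falls faster than 0.6 m/s) (contact force between the fingers and jar below 0.2 N and linear speed of jar above 0.6 m/s).
It fails at once if the bottle, a loose last, the hammer, brush or cup is knocked out of its place (by 30 mm) (distance of any of bottle, last_a, last_b, hammer, brush, tackcup from where it was at the start of the episode above 0.03 m).
It also fails if it takes over 58 s, if anything falls off the work surface, if the arm or the gripper's body presses on something with over 40 N, if the wrist force passes 120 N, or if a joint passes its speed limit or range.

## Working session

There is one attempt and no reset: what is moved stays moved. The work goes in short steps, Python scripts to look and compute and a tool call to move; the robot and the scene stay as the last step left them, time stands still between calls to the robot, and variables do not carry over. Pictures are saved under pics/ and viewed, at most 10 in all, crops included, and the job is handed in when it is done.

```bash
ls; mkdir -p pics
```

Create h.py:
```python
import numpy as np, cv2
from bench import ctrl
from scipy.spatial.transform import Rotation as R
def cam(n, st=None):
    m=ctrl.camera_model(n); f=210/np.tan(np.radians(m["vertical_fov"])/2)
    if "hand_eye" in m:
        st=st or ctrl.get_state(); H=np.array(m["hand_eye"]); Rt=R.from_rotvec(st["tool_rot"]).as_matrix()
        Rc=Rt@H[:3,:3]; c=np.array(st["position"])+Rt@H[:3,3]
    else:
        Rw=R.from_rotvec(m["rvec"]).as_matrix(); Rc=Rw.T; c=-Rc@np.array(m["tvec"]).ravel()
    return f,m["cx"],m["cy"],Rc,c
def ray(C,u,v):
    f,cx,cy,Rc,c=C; d=Rc@np.array([(u-cx)/f,(v-cy)/f,1]); return c,d/np.linalg.norm(d)
def onplane(C,u,v,z):
    c,d=ray(C,u,v); return c+d*(z-c[2])/d[2]
def proj(C,p):
    f,cx,cy,Rc,c=C; q=Rc.T@(np.array(p)-c); return np.array([cx+f*q[0]/q[2],cy+f*q[1]/q[2]])
def tri(rs):
    A=0;b=0
    for c,d in rs:
        P=np.eye(3)-np.outer(d,d); A=A+P; b=b+P@c
    return np.linalg.solve(A,b)
```

Run:
```python
from h import *
print(ctrl.get_state())
for n in("scene","side","wrist"):
    print(n,ctrl.camera_model(n)); im=ctrl.get_image(n); cv2.imwrite(f"pics/{n}0.png",im[:,:,::-1])
```

```text
bench.py
pics
{'time': 0.0, 'joint_positions': array([ 0.01410599,  0.32184066, -0.07012545,  1.45166381,  0.0226076 ,
        1.3707655 , -0.05690437]), 'qd': array([ 5.79122331e-04, -1.09560758e-05, -7.62009134e-04,  6.60856830e-06,
        5.53293233e-04, -4.50045198e-04,  2.23012044e-03]), 'joint_torque': array([-2.58547143e-04, -4.91284704e+01, -4.03903294e-01, -3.12526345e+01,
       -6.40594075e-02,  4.37659642e-02,  1.61017233e-04]), 'position': array([ 6.49461071e-01, -3.05046914e-05,  2.21455962e-01]), 'tool_rot': array([-2.22047581e+00, -2.22060930e+00,  2.19582624e-03]), 'ft_force': array([-0.04472915, -0.17863704,  0.06043857]), 'torque': array([ 0.00485169, -0.03466411, -0.01846598]), 'grip_force': 0.0, 'grip_width': 0.9935817720963575}
scene {'vertical_fov': 48.4300421917841, 'cx': 279.99304683574303, 'cy': 211.71736811310004, 'rvec': array([ 2.48671586,  0.76476538, -0.23852382]), 'tvec': array([-0.46204703, -0.22501359,  1.73656922])}
side {'vertical_fov': 47.6858878531799, 'cx': 284.8776589892716, 'cy': 209.15502433845617, 'rvec': array([ 2.19527769, -0.5761767 ,  0.26969698]), 'tvec': array([-0.50572446,  0.23864478,  1.11041557])}
wrist {'vertical_fov': 67.09650976117658, 'cx': 282.1883857939656, 'cy': 209.79970880030754, 'hand_eye': array([[ 6.43780693e-04, -9.61663363e-01, -2.74231949e-01,
         7.58155325e-02],
       [ 9.99999778e-01,  5.72556965e-04,  3.39761631e-04,
         4.47071744e-04],
       [-1.69722901e-04, -2.74232107e-01,  9.61663519e-01,
        -1.63233249e-01],
       [ 0.00000000e+00,  0.00000000e+00,  0.00000000e+00,
         1.00000000e+00]])}
```

View pics/scene0.png

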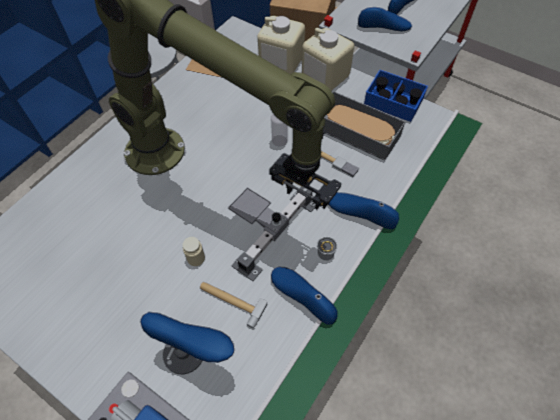

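View pics/side0.png

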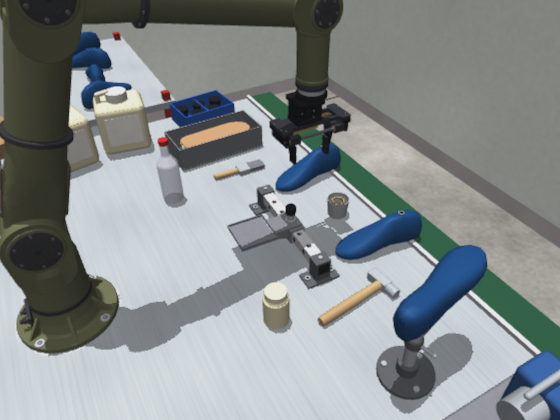

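View pics/wrist0.png

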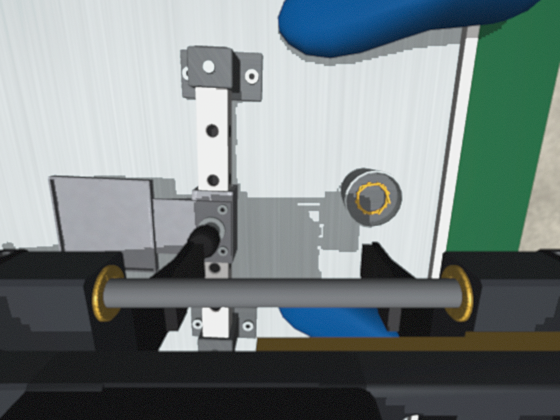

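The pictures show the jar at scene (193,250) / side (276,305), the knob at scene (276,218) / side (291,211), the jack at scene (182,355) / side (405,370), and the bottle at scene (279,130). The wrist view shows the rail holes at (212,130), (213,180), (214,268) and the tray at about (103,222).

Run:
```python
from h import *
S=cam("scene");D=cam("side");W=cam("wrist")
for n,a,b in (("jar",(193,250),(276,305)),("knob",(276.5,217.5),(291,211)),("jackbase",(182,357),(406,372))):
    print(n,tri([ray(S,*a),ray(D,*b)]))
# jar masks
for n,C,box in(("scene",S,(170,225,220,275)),("side",D,(255,270,300,340))):
    im=cv2.imread(f"pics/{n}0.png"); x0,y0,x1,y1=box; h=cv2.cvtColor(im[y0:y1,x0:x1],cv2.COLOR_BGR2HSV)
    m=((h[...,0]>15)&(h[...,0]<35)&(h[...,1]>45)).astype(np.uint8)
    k,l,s,c=cv2.connectedComponentsWithStats(m); i=1+s[1:,4].argmax(); print(n,s[i],"abs",s[i][:2]+[x0,y0],c[i]+[x0,y0])
print("holes",[onplane(W,u,v,.06).round(4) for u,v in((212,130),(213,180),(214,268))])
print("tray corners (lip .075)",[onplane(W,u,v,.075).round(4) for u,v in((51,177),(152,179),(57,275),(155,270))])
import subprocess
a=cv2.imread("pics/scene0.png")[170:290,170:330]; b=cv2.imread("pics/side0.png")[170:345,210:350]
a=cv2.resize(a,None,fx=2.5,fy=2.5,interpolation=2);b=cv2.resize(b,None,fx=2.5,fy=2.5,interpolation=2)
o=np.zeros((437,760,3),np.uint8);o[:300,:400]=a;o[:b.shape[0],405:405+b.shape[1]]=b[:437];cv2.imwrite("pics/crop.png",o)
```

```text
jar [ 0.40983353 -0.2585865   0.05441277]
knob [ 0.57482312 -0.0384098   0.1002482 ]
jackbase [ 0.57864315 -0.51733379  0.00758747]
scene [ 14  23  20  18 181] abs [184 248] [194.8839779  257.61325967]
side [  8  24  26  35 658] abs [263 294] [275.87386018 311.66717325]
holes [array([0.58  , 0.0657, 0.06  ]), array([0.578 , 0.0152, 0.06  ]), array([ 0.5732, -0.0851,  0.06  ])]
tray corners (lip .075) [array([0.4212, 0.0209, 0.075 ]), array([0.5209, 0.019 , 0.075 ]), array([ 0.4063, -0.0863,  0.075 ]), array([ 0.513 , -0.0802,  0.075 ])]
```

View pics/crop.png

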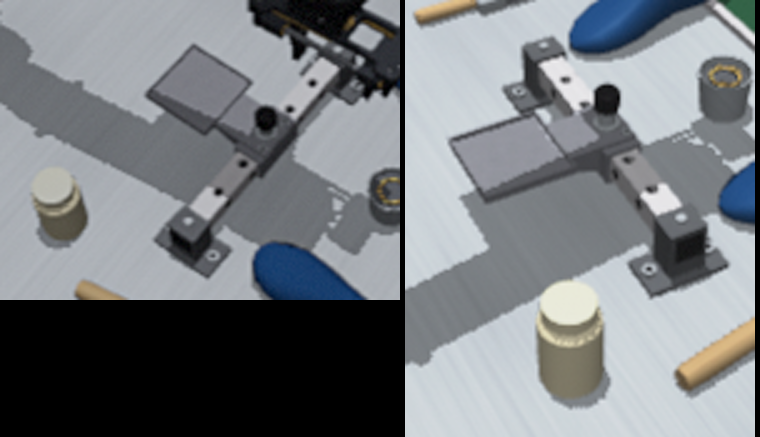

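Run:
```python
from h import *
S=cam("scene");D=cam("side")
print("jar captop",tri([ray(S,191.2,244),ray(D,276,290)]),onplane(S,191.2,244,.098),onplane(D,276,290,.098))
print("hammer end",tri([ray(S,201.5,285),ray(D,321,321)]))
print("jack last ends",onplane(S,145,320,.24),onplane(S,232,350,.24))
print("knob side px", [tri([ray(S,276.3,217.5),ray(D,291,209.5)])])
```

```text
jar captop [ 0.41268908 -0.25781923  0.09998568] [ 0.41112042 -0.25632581  0.098     ] [ 0.41370583 -0.25735201  0.098     ]
hammer end [ 0.49046479 -0.32357937  0.01746452]
jack last ends [ 0.52350907 -0.52585987  0.24      ] [ 0.74484049 -0.46393483  0.24      ]
knob side px [array([ 0.57518066, -0.03970738,  0.10490957])]
```

Request:
jog_arm(
  deltas=[
    {"tx":-0.03, "ty":-0.03, "twist":0.15, "finger_gap":1},
    {"tx":-0.06, "ty":-0.06, "twist":0.3, "finger_gap":1},
    {"tx":-0.09, "ty":-0.09, "twist":0.45, "finger_gap":1},
    {"tx":-0.12, "ty":-0.12, "twist":0.6, "finger_gap":1},
    {"tx":-0.15, "ty":-0.15, "twist":0.75, "finger_gap":1},
    {"tx":-0.18, "ty":-0.18, "twist":0.9, "finger_gap":1},
    {"tx":-0.21, "ty":-0.21, "twist":1.05, "finger_gap":1},
    {"tx":-0.24, "ty":-0.23, "twist":1.2, "finger_gap":1},
    {"tx":-0.255, "ty":-0.24, "twist":1.35, "finger_gap":1},
    {"tx":-0.255, "ty":-0.24, "twist":1.5, "finger_gap":1},
    {"tx":-0.255, "ty":-0.24, "twist":1.615, "finger_gap":1},
    {"tx":-0.255, "ty":-0.24, "twist":1.615, "finger_gap":1},
    {"tx":-0.255, "ty":-0.24, "twist":1.615, "finger_gap":1},
    {"tx":-0.255, "ty":-0.24, "twist":1.615, "finger_gap":1},
  ],
  force=25,
)

```text
time: 1.55
position: [0.41, -0.2548, 0.2225]
tool_rot: [-3.141, 0.066, 0.0]
ft_force: [0.1, 0.1, 0.7]
grip_width: 0.998
grip_force: 0.0
```

Run:
```python
from h import *
st=ctrl.get_state(); W=cam("wrist",st); im=ctrl.get_image("wrist")[:,:,::-1].copy()
print(st["joint_positions"].round(2),proj(W,[.4127,-.2575,.098]))
cv2.circle(im,tuple(proj(W,[.4127,-.2575,.098]).astype(int)),3,(0,0,255),-1)
cv2.imwrite("pics/w1.png",im)
```

```text
[ 0.29 -0.04  0.21  1.86  0.01  1.32 -1.12] [285.64999691 200.32064936]
```

View pics/w1.png

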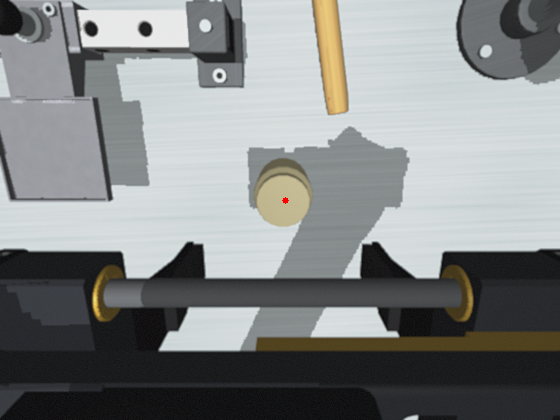

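The red dot, the jar estimate, falls on the cap centre at about (284,200), so the estimate holds. I'll lower onto the jar and grip it.

Run:
```python
from h import *
W=cam("wrist"); print([onplane(W,u,v,.06).round(4) for u,v in((91,29),(146,29))],[onplane(W,u,v,.075).round(4) for u,v in((98,97),(110,200),(12,200))])
```

```text
[array([ 0.5729, -0.0849,  0.06  ]), array([ 0.5708, -0.1355,  0.06  ])] [array([ 0.5127, -0.0877,  0.075 ]), array([ 0.4146, -0.08  ,  0.075 ]), array([0.4187, 0.0191, 0.075 ])]
```

Request:
jog_arm(
  deltas=[
    {"tx":0.0025, "ty":0.002, "tz":0.03, "finger_gap":1},
    {"tx":0.0025, "ty":0.002, "tz":0.06, "finger_gap":1},
    {"tx":0.0025, "ty":0.002, "tz":0.09, "finger_gap":1},
    {"tx":0.0025, "ty":0.002, "tz":0.12, "finger_gap":1},
    {"tx":0.0025, "ty":0.002, "tz":0.145, "finger_gap":1},
    {"tx":0.0025, "ty":0.002, "tz":0.165, "finger_gap":1},
    {"tx":0.0025, "ty":0.002, "tz":0.18, "finger_gap":1},
    {"tx":0.0025, "ty":0.002, "tz":0.184, "finger_gap":1},
    {"tx":0.0025, "ty":0.002, "tz":0.184, "finger_gap":1},
    {"tx":0.0025, "ty":0.002, "tz":0.184, "finger_gap":0},
    {"tx":0.0025, "ty":0.002, "tz":0.184, "finger_gap":0},
    {"tx":0.0025, "ty":0.002, "tz":0.184, "finger_gap":0},
    {"tx":0.0025, "ty":0.002, "tz":0.184, "finger_gap":0},
    {"tx":0.0025, "ty":0.002, "tz":0.184, "finger_gap":0},
    {"tx":0.0025, "ty":0.002, "tz":0.184, "finger_gap":0},
    {"tx":0.0025, "ty":0.002, "tz":0.184, "finger_gap":0},
    {"tx":0.0025, "ty":0.002, "tz":0.184, "finger_gap":0},
  ],
  force=25,
)

```text
time: 3.3
position: [0.4127, -0.2565, 0.0391]
tool_rot: [-3.14, 0.069, -0.001]
ft_force: [-1.1, 3.5, 5.3]
grip_width: 0.676
grip_force: 24.9
```

Request:
jog_arm(
  deltas=[
    {"tz":-0.02, "finger_gap":0},
    {"tz":-0.045, "finger_gap":0},
    {"tz":-0.075, "finger_gap":0},
    {"tz":-0.105, "finger_gap":0},
    {"tx":0.003, "ty":-0.015, "tz":-0.11, "finger_gap":0},
    {"tx":0.008, "ty":-0.04, "tz":-0.11, "finger_gap":0},
    {"tx":0.013, "ty":-0.07, "tz":-0.11, "finger_gap":0},
    {"tx":0.019, "ty":-0.1, "tz":-0.11, "finger_gap":0},
    {"tx":0.025, "ty":-0.13, "tz":-0.11, "finger_gap":0},
    {"tx":0.031, "ty":-0.16, "tz":-0.11, "finger_gap":0},
    {"tx":0.036, "ty":-0.19, "tz":-0.11, "finger_gap":0},
    {"tx":0.041, "ty":-0.213, "tz":-0.11, "finger_gap":0},
    {"tx":0.043, "ty":-0.224, "tz":-0.11, "finger_gap":0},
    {"tx":0.043, "ty":-0.227, "tz":-0.11, "finger_gap":0},
    {"tx":0.043, "ty":-0.227, "tz":-0.11, "finger_gap":0},
    {"tx":0.043, "ty":-0.227, "tz":-0.11, "finger_gap":0},
  ],
)

```text
time: 4.9
position: [0.4651, -0.0339, 0.1484]
tool_rot: [3.14, -0.073, -0.001]
ft_force: [-1.0, -0.0, -3.6]
grip_width: 0.681
grip_force: 24.9
```

Run:
```python
from h import *
cv2.imwrite("pics/side1.png",ctrl.get_image("side")[120:345,180:380,::-1].repeat(2,0).repeat(2,1))
```

```text
(no output)
```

View pics/side1.png

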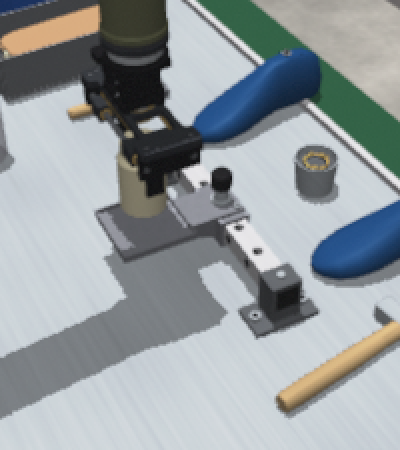

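The jar hangs upright over the tray, centred at about crop (140,190). I'll lower it to just above the floor and read the force.

Request:
jog_arm(
  deltas=[
    {"tz":0.012, "finger_gap":0},
    {"tz":0.024, "finger_gap":0},
    {"tz":0.033, "finger_gap":0},
    {"tz":0.037, "finger_gap":0},
    {"tz":0.038, "finger_gap":0},
    {"tz":0.039, "finger_gap":0},
    {"tz":0.0395, "finger_gap":0},
    {"tz":0.0395, "finger_gap":0},
    {"tz":0.0395, "finger_gap":0},
  ],
)

```text
time: 5.85
position: [0.4657, -0.0322, 0.1094]
tool_rot: [3.141, -0.069, 0.001]
ft_force: [0.3, -0.8, -3.3]
grip_width: 0.673
grip_force: 24.9
```

Request:
jog_arm(
  deltas=[
    {"tz":0.0005, "finger_gap":0},
    {"tz":0.001, "finger_gap":0},
    {"tz":0.0015, "finger_gap":0},
    {"tz":0.002, "finger_gap":0},
    {"tz":0.002, "finger_gap":0},
    {"tz":0.002, "finger_gap":0},
  ],
)

```text
time: 6.45
position: [0.4656, -0.0323, 0.1081]
tool_rot: [-3.141, 0.069, -0.001]
ft_force: [-2.9, 0.1, 5.5]
grip_width: 0.678
grip_force: 24.9
```

Force z swung from -3.3 to +5.5 N, so the jar stands on the floor. I'll release it and rise.

Request:
jog_arm(
  deltas=[
    {"finger_gap":0.8},
    {"finger_gap":1},
    {"finger_gap":1},
    {"finger_gap":1},
    {"finger_gap":1},
    {"finger_gap":1},
    {"tz":-0.01, "finger_gap":1},
    {"tz":-0.03, "finger_gap":1},
    {"tz":-0.06, "finger_gap":1},
    {"tz":-0.09, "finger_gap":1},
    {"tz":-0.11, "finger_gap":1},
    {"tz":-0.11, "finger_gap":1},
    {"tz":-0.11, "finger_gap":1},
  ],
)

```text
time: 7.75
position: [0.4655, -0.0322, 0.2174]
tool_rot: [3.141, -0.069, 0.001]
ft_force: [-0.2, 0.2, -1.3]
grip_width: 0.999
grip_force: 0.0
```

Run:
```python
from h import *
S=cam("scene")
st=ctrl.get_state(); W=cam("wrist",st)
im=ctrl.get_image("wrist")[:,:,::-1].copy(); cv2.imwrite("pics/w2.png",im)
print(proj(W,[.5755,-.036,.116]),proj(W,[.4655,-.032,.167]))
```

```text
[281.70652671  73.32352392] [282.72791119 229.66734601]
```

View pics/w2.png

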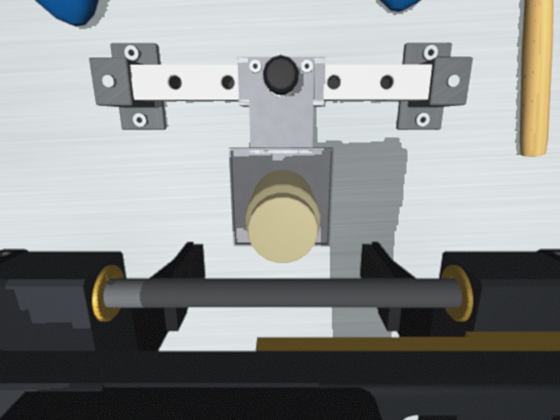

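The jar stands on the tray and is free. The knob top is at (281,74), within a pixel of the predicted (282,73). I'll move over the knob, descend and grip it.

Request:
jog_arm(
  deltas=[
    {"tx":0.03, "finger_gap":1},
    {"tx":0.06, "ty":-0.001, "finger_gap":1},
    {"tx":0.09, "ty":-0.001, "finger_gap":1},
    {"tx":0.11, "ty":-0.001, "finger_gap":1},
    {"tx":0.11, "ty":-0.001, "tz":0.02, "finger_gap":1},
    {"tx":0.11, "ty":-0.001, "tz":0.05, "finger_gap":1},
    {"tx":0.11, "ty":-0.001, "tz":0.08, "finger_gap":1},
    {"tx":0.11, "ty":-0.001, "tz":0.105, "finger_gap":1},
    {"tx":0.11, "ty":-0.001, "tz":0.12, "finger_gap":1},
    {"tx":0.11, "ty":-0.001, "tz":0.128, "finger_gap":1},
    {"tx":0.11, "ty":-0.001, "tz":0.128, "finger_gap":1},
    {"tx":0.11, "ty":-0.001, "tz":0.128, "finger_gap":0.5},
    {"tx":0.11, "ty":-0.001, "tz":0.128, "finger_gap":0.4},
    {"tx":0.11, "ty":-0.001, "tz":0.128, "finger_gap":0.36},
    {"tx":0.11, "ty":-0.001, "tz":0.128, "finger_gap":0.36},
  ],
  force=40,
)

```text
time: 9.3
position: [0.5759, -0.0361, 0.0899]
tool_rot: [3.141, -0.069, 0.002]
ft_force: [0.2, 1.1, -0.2]
grip_width: 0.722
grip_force: 0.0
```

Request:
jog_arm(
  deltas=[
    {"finger_gap":0},
    {"finger_gap":0},
    {"finger_gap":0},
    {"finger_gap":0},
    {"finger_gap":0},
  ],
)

```text
time: 9.8
position: [0.5754, -0.0359, 0.0891]
tool_rot: [-3.141, 0.069, 0.0]
ft_force: [-0.4, 1.0, 0.2]
grip_width: 0.318
grip_force: 40.0
```

Request:
jog_arm(
  deltas=[
    {"tz":-0.003, "finger_gap":0},
    {"tz":-0.006, "finger_gap":0},
    {"tz":-0.009, "finger_gap":0},
    {"tz":-0.012, "finger_gap":0},
    {"tz":-0.013, "finger_gap":0},
    {"tz":-0.013, "finger_gap":0},
    {"tz":-0.013, "finger_gap":0},
    {"tz":-0.013, "finger_gap":0},
  ],
)

```text
time: 10.6
position: [0.5752, -0.0359, 0.1018]
tool_rot: [-3.141, 0.069, 0.001]
ft_force: [3.7, 0.9, -10.6]
grip_width: 0.316
grip_force: 40.0
```

Request:
jog_arm(
  deltas=[
    {"ty":0.001, "finger_gap":0},
    {"ty":0.004, "finger_gap":0},
    {"ty":0.008, "finger_gap":0},
    {"ty":0.012, "finger_gap":0},
    {"ty":0.016, "finger_gap":0},
    {"ty":0.02, "finger_gap":0},
    {"ty":0.024, "finger_gap":0},
    {"ty":0.028, "finger_gap":0},
    {"ty":0.032, "finger_gap":0},
    {"ty":0.036, "finger_gap":0},
    {"ty":0.04, "finger_gap":0},
    {"ty":0.044, "finger_gap":0},
    {"ty":0.047, "finger_gap":0},
    {"ty":0.049, "finger_gap":0},
    {"ty":0.05, "finger_gap":0},
    {"ty":0.05, "finger_gap":0},
    {"ty":0.05, "finger_gap":0},
  ],
)

```text
time: 12.3
position: [0.573, -0.0865, 0.102]
tool_rot: [3.14, -0.07, -0.0]
ft_force: [3.2, 1.6, -11.7]
grip_width: 0.319
grip_force: 40.0
```

Request:
jog_arm(
  deltas=[
    {"tz":0.002, "finger_gap":0},
    {"tz":0.004, "finger_gap":0},
    {"tz":0.006, "finger_gap":0},
    {"tz":0.008, "finger_gap":0},
    {"tz":0.01, "finger_gap":0},
    {"tz":0.012, "finger_gap":0},
    {"tz":0.0135, "finger_gap":0},
    {"tz":0.0135, "finger_gap":0},
    {"tz":0.0135, "finger_gap":0},
    {"tz":0.0135, "finger_gap":0},
  ],
)

```text
time: 13.3
position: [0.5732, -0.0864, 0.0891]
tool_rot: [3.14, -0.07, 0.001]
ft_force: [-0.7, -0.3, -3.0]
grip_width: 0.317
grip_force: 40.0
```

Height is back to the gripping value, but 3 N still pulls down. I'll press down slightly to make sure the pin is home.

Request:
jog_arm(
  deltas=[
    {"tz":0.0007, "finger_gap":0},
    {"tz":0.0014, "finger_gap":0},
    {"tz":0.002, "finger_gap":0},
    {"tz":0.002, "finger_gap":0},
    {"tz":0.002, "finger_gap":0},
  ],
)

```text
time: 13.8
position: [0.5734, -0.0864, 0.089]
tool_rot: [3.14, -0.07, 0.002]
ft_force: [-6.2, 0.9, 8.9]
grip_width: 0.315
grip_force: 40.0
```

Run:
```python
from h import *
o=np.hstack([ctrl.get_image("side")[120:345,180:380],ctrl.get_image("scene")[130:355,170:370]])
cv2.imwrite("pics/fin.png",cv2.resize(o[:,:,::-1],None,fx=2,fy=2))
```

```text
(no output)
```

View pics/fin.png

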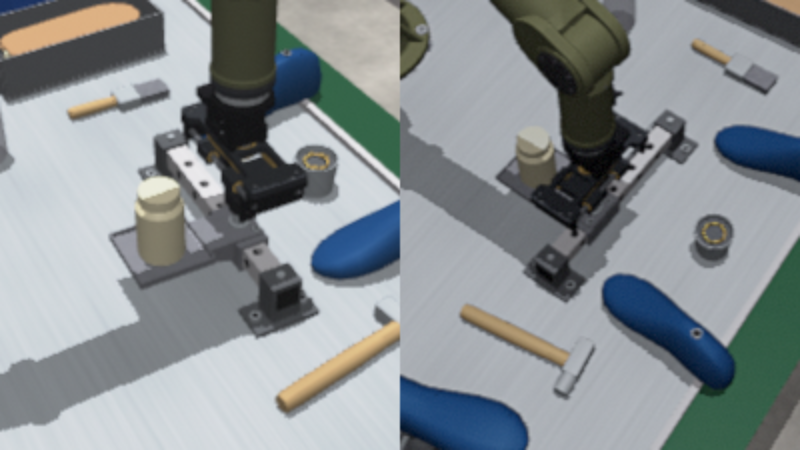

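The carrier is one hole nearer the jack foot, with the jar upright on the tray at crop (160,222). A 2 mm further command moved the tool only 0.1 mm and raised the force by 12 N, so the pin is bottomed.

```bash
python3 -c "
from bench import ctrl; print(ctrl.close_job())"
```

```text
the job is handed in; nothing more can be done
None
```

I handed the job in with the jar upright on the tray, the carrier one hole towards the last jack, the pin bottomed in that hole and the knob still gripped at 40 N; the judge's result was not shown.

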